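# Spin check of a rebuilt bearing, braked on the mark

## Task

Check the rebuilt bearing on the blue spin stand: with a fingertip flick the aluminium disc spinning counter-clockwise (seen from above), take the finger away and let the red patch run past the yellow pointer at least once with nothing touching the disc. On a later pass brake the disc with a fingertip so that it comes to rest with the red patch at the pointer and the fingertip on it; once it has run past the pointer it must not come to rest anywhere else. Then take the finger off, leaving the disc standing there, and do not disturb or pick up the things lying around.

Things in the scene. Friction and masses are not known exactly. Their poses are not given: they have to be found in the camera images.
- stand: blue cast spin stand fixed to the bench, foot 170 x 170 x 22 mm. Origin on the bench, on the disc's vertical axis; its +x points to the yellow pointer: a post 136 to 150 mm from the axis, 30 mm wide, 76 mm high, lower than the disc's top face. The aluminium disc it carries is 220 mm across, 18 mm thick, top face 82 mm above the bench, about 1.8 kg (0.011 kg m2); it cannot lift off
- pointer_tip (a point): tip of the yellow pointer head, 114 mm from the axis, 78 mm above the bench, fixed to the stand
- disc (a joint): disc angle in rad, counter-clockwise positive, unwrapped (counts on over the turns, no end stops); 0, 6.28, 12.57.. = middle of the red patch at the pointer; starts between -4.2 and -1.6. Light bearing friction: a spinning disc loses about 0.2 to 0.45 rad/s each second, and a stopped one stays put
- patch_mid (a point): middle of the red patch at the disc's outer edge, 110 mm from the axis, on the top face; turns with the disc. The patch is painted flat, 75 to 110 mm from the axis, 50 mm wide along the rim. The disc's top is flat and bare from 70 to 110 mm radius, a good place to press; a hub nut 44 mm across stands 14 mm above the top face in the middle
- pin_a (a point): centre of the top of a steel finger pin on the disc: 16 mm across, 24 mm tall, upright on the top face, 60 mm from the axis, a quarter turn counter-clockwise of the red patch; top 106 mm above the bench
- pin_b (a point): the same for the other finger pin, opposite the first: a quarter turn clockwise of the red patch
- oil_bottle: bystander: loose yellow oil bottle with red cap, 52 mm across, 120 mm tall, origin under its centre
- gear_motor: bystander: loose small grey gear motor, foot 50 x 50 mm, 90 mm tall, origin under its centre
- tub: bystander: loose white empty plastic tub, 76 mm across, 70 mm tall, origin under its centre
- screwdriver: bystander: loose red-handled screwdriver, 180 mm long, lying roughly along x on the bench

How it is judged:
By the outcome, as a careful person would: the job done as asked, in the order asked, and still so for the second after the job is handed in, with the robot touching nothing.
It also fails if it takes over 64 s, if anything falls off the work surface, if the arm or the gripper's body presses on something with over 40 N, if the wrist force passes 120 N, or if a joint passes its speed limit or range.

## Robot

A 6-joint arm with a two-finger parallel gripper is mounted at the origin on the work surface. World frame = base frame: x ahead of the robot, y to its left, z up, the work surface at z = 0. Lengths are in mm, angles in rad, forces in N, time in s.
With the tool pointing down it reaches from about 300 to 775 mm from the base axis. Payload 14.6 kg.
Tool frame: the origin (TCP) lies midway between the tips of the shut fingers; the grasp point (between the pads) lies 19 mm behind it; y points along the fingers, x is the direction in which the jaws open and shut, and the axes are right-handed (so a half turn about y gives the same grasp; the last joint's range is limited). The gripper opens to 94 mm and grips with 3 to 60 N. Pads are 16 mm wide; open, the fingers measure 119 mm over their backs; the gripper's body (75 mm by 177 mm) begins 78 mm behind the grasp point.
Start: joints at [1.251, 0.3, 1.521, -0, 1.321, -0.067], TCP at [137.562, 532.509, 205.446] pointing down, gripper open.
Joint ranges: [-3.03, 3.03], [-0.79, 2.21], [0.23, 2.52], [-1.04, 4.18], [0, 3.07], [-2.55, 2.55]. Speed limits (rad/s): [2.22, 2.22, 2.57, 3.14, 3.14, 3.14].

## Interface

Orientations are given as [roll, pitch, yaw] about the fixed x, y, z axes, in that order (R = Rz(yaw) Ry(pitch) Rx(roll)).
In Python, from cell import manip gives the robot as it stands.
- The arm moves only by the tool servo_tool, never from a script. Its argument "commands" is a list of rows, each an object with "dp": the shift along the tool's x, y, z in mm, a list of three; "turn": the turn, a rotation vector about the tool's x, y, z in degrees, a list of three. A call has 1 to 5 rows; each row is the pose to reach, as a shift and turn from the pose measured when the call began, along the tool's axes at that moment; what a row does not reach only later rows make up. A row lasts 1/12 s, in which the tool goes at most 41.7 mm and 7.16 degrees, less where a joint would pass 70% of its speed; a pose out of reach is approached as far as the arm can. A call with a gripper value outside its range is refused whole. "grip" is the gripper command: -1 is fully open, 1 is shut, values between are in proportion, set as the call begins (left out, the last holds). The fingers move at their own pace and stop on an object; "force" is the grip in N (left out, the last holds). Time passes only in rows, so rows that repeat a pose let the fingers close. It gives the time, the measured TCP pose, the force and the opening at its end, in the units of the state.
- manip.read_state(): the state, without advancing time (a new reading comes with each control period).
- manip.camera(name): name is "scene" or "top" or "wrist"; returns a dict with "img" (420x560x3 uint8, red, green, blue), "depth" (420x560 float32, mm along the optical axis (not along the pixel's ray), 0 where there is no reading), "K" (3x3 intrinsics, pixels), "R" (3x3) and "t" (3): a world point X has camera coordinates R X + t; the wrist camera has in their place "hand_eye" (4x4, takes a point from camera to tool coordinates, whose origin is the TCP and whose axes are the tool frame's). Camera axes: x right, y down, z forward; pixel columns grow to the right and rows downward; lengths in mm; the calibration is good to about 2 mm. A picture is of the moment at which its call begins: read the wrist's pose just before it.
- manip.sign_off(): hands the job in, once; it reports no verdict.
The state is a dict: "clock": time; "joints": joint angles; "qd": joint speeds; "effort": joint torques, N m; "eef_pos": TCP position; "eef_rot": TCP orientation; "wrist_force": force on the tool from outside, world axes, zero at the start; "moment": the same for the moment, N m; "finger_gap": finger opening in mm.
Only numpy, scipy, OpenCV 4.12 (cv2) and the standard library are available. Lean on these libraries where they do the work, as an engineer would, in place of code of your own. Each camera call takes 0.05 s, during which the arm holds its last target.

## Working session

There is one attempt and no reset: what is moved stays moved. The work goes in short steps, Python scripts to look and compute and a tool call to move; the robot and the scene stay as the last step left them, time stands still between calls to the robot, and variables do not carry over. Pictures are saved under pics/ and viewed, and the job is handed in when it is done.

Besides the shell and the picture viewer there is one more tool, called as name(argument=value, ...) on one line, values as JSON. servo_tool: Moves the arm, as the interface text tells. Its arguments: {"type":"object","properties":{"commands":{"type":"array","items":{"type":"object","properties":{"dp":{"type":"array","items":{"type":"number"}},"turn":{"type":"array","items":{"type":"number"}}}}},"grip":{"type":"number"},"force":{"type":"number"}},"required":["commands"]}

```bash
ls; mkdir -p pics
python3 - <<'E'
from cell import manip
import cv2,numpy as np
print(manip.read_state())
for n in ["scene","top"]:
    c=manip.camera(n); cv2.imwrite(f"pics/{n}0.png",c["img"][:,:,::-1]); print(n,c["K"],c["R"],c["t"])
    np.savez(f"{n}0.npz",**{k:v for k,v in c.items()})
E
```

```text
pics
{'clock': 0.0, 'joints': array([ 1.25141167e+00,  3.00483757e-01,  1.52160988e+00, -2.88942180e-05,
        1.32071303e+00, -6.66067082e-02]), 'qd': array([-0.00171711, -0.00203938, -0.00017961, -0.00045691, -0.00088022,
       -0.00046319]), 'effort': array([-7.88272810e-04, -5.31800008e+01, -3.52737951e+01,  7.08070910e-02,
        2.44584319e-02, -7.28276336e-05]), 'eef_pos': array([137.4778334 , 532.25225067, 204.86721147]), 'eef_rot': array([-1.57074345e+00,  1.21318242e-03,  1.31802557e+00]), 'wrist_force': array([ 0.28734459,  0.55800186, -0.46301388]), 'moment': array([ 0.02009368, -0.01880237, -0.02725181]), 'finger_gap': 93.9027600372435}
scene [[515.21970026   0.         281.40442108]
 [  0.         515.21970026 223.56420856]
 [  0.           0.           1.        ]] [[ 0.8316532   0.55506534  0.01598209]
 [ 0.37072524 -0.53356896 -0.76017561]
 [-0.41341958  0.63812744 -0.64952107]] [-456.59838539 -155.61358789 1570.54068398]
top [[494.09385056   0.         277.63174981]
 [  0.         494.09385056 202.74188543]
 [  0.           0.           1.        ]] [[ 2.86188459e-02 -9.99585774e-01  3.04001584e-03]
 [-9.90817071e-01 -2.87695837e-02 -1.32112991e-01]
 [ 1.32145726e-01  7.68821737e-04 -9.91230002e-01]] [ -13.81561206  544.8712903  1240.7204725 ]
```

View pics/scene0.png

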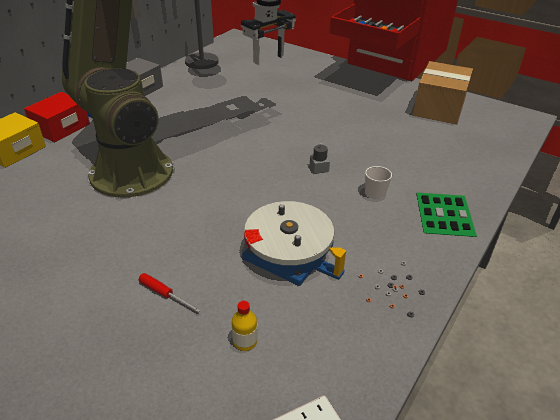

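View pics/top0.png

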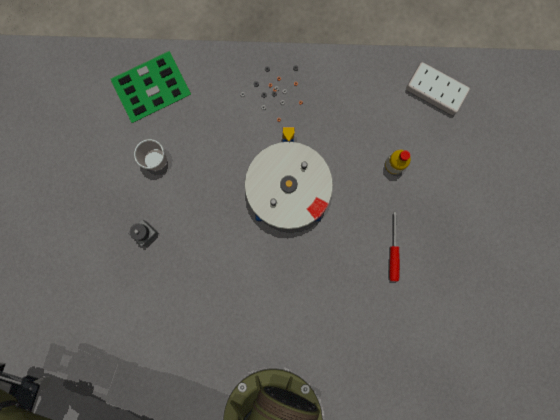

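The top view shows the disc centred near (289,184), the pointer at (288,133) and the red patch at (317,208). The pins are at (304,165) and (273,202). The bottle (401,158), motor (142,233), tub (150,155) and screwdriver (394,250) all lie clear of the disc.

```bash
cat > h.py <<'E'
import numpy as np,cv2
from scipy.spatial.transform import Rotation as Ro
def ray(c,uv,z):
    K,R,t=c["K"],c["R"],c["t"]
    d=R.T@np.linalg.inv(K)@np.array([uv[0],uv[1],1.]); o=-R.T@t
    return o+d*(z-o[2])/d[2]
def masks(c):
    h=cv2.cvtColor(np.ascontiguousarray(c["img"]),cv2.COLOR_RGB2HSV); return h
E
python3 - <<'E'
from h import *
for n in ["top","scene"]:
    c=dict(np.load(n+"0.npz")); h=masks(c)
    red=((h[...,0]<6)|(h[...,0]>174))&(h[...,1]>150)&(h[...,2]>90)
    yel=(abs(h[...,0].astype(int)-23)<6)&(h[...,1]>170)&(h[...,2]>110)
    for nm,m,z in(("red",red,82),("yel",yel,78)):
        k,l,s,ce=cv2.connectedComponentsWithStats(m.astype(np.uint8))
        for i in range(1,k):
            if s[i,4]>25: print(n,nm,s[i],ce[i].round(1),ray(c,ce[i],z).round(1))
c=dict(np.load("top0.npz"));h=masks(c)
# disc: bright low saturation near
g=c["img"].min(2).astype(np.uint8)
m=((c["img"].max(2)>150)).astype(np.uint8); m[:, :235]=0;m[:,345:]=0;m[:135]=0;m[240:]=0
ct,_=cv2.findContours(m,cv2.RETR_EXTERNAL,cv2.CHAIN_APPROX_NONE); ct=max(ct,key=cv2.contourArea)
P=np.array([ray(c,p[0],82)[:2] for p in cv2.convexHull(ct)])
A=np.c_[2*P,np.ones(len(P))]; s=np.linalg.lstsq(A,(P**2).sum(1),rcond=None)[0]
print("disc",s[:2],np.sqrt(s[2]+s[:2]@s[:2]))
for p in [(304.5,165),(273.5,202)]: print("pin",ray(c,p,106))
for p in [(288.5,140),(283,128),(295,128)]: print("ptr",ray(c,p,78))
im=cv2.resize(c["img"][110:250,220:360,::-1],None,fx=5,fy=5,interpolation=cv2.INTER_CUBIC); cv2.imwrite("pics/crop0.png",im[:600+100][:600])
E
```

```text
top red [400 150  10  10  67] [404.8 154.9] [ 670.2 -315.7   82. ]
top red [307 198  21  20 230] [317.  207.5] [529.8 -96.4  82. ]
top red [390 246  10  35 308] [394.3 263.7] [ 396.4 -288.5   82. ]
top yel [283 127  11  14 118] [288.1 132.2] [721.5 -19.7  78. ]
top yel [391 150  12  17  94] [395.4 156.6] [ 665.9 -292.8   78. ]
top yel [400 158  11  10  34] [406.3 163.2] [ 649.7 -320.3   78. ]
top yel [286 181   6   6  29] [288.6 183.3] [589.5 -24.2  78. ]
scene red [ 211    0   45   37 1186] [230.3  14.1] [-476.4 1102.3   82. ]
scene red [ 277    0  144   59 2920] [319.9  25. ] [ -63.5 1228.6   82. ]
scene red [ 455   13  105   71 3213] [517.4  44.7] [ 734.2 1524.7   82. ]
scene red [262  25  16   5  37] [269.   27.1] [-233.7 1070.8   82. ]
scene red [264  30  14  10  90] [271.9  34.7] [-171.8 1003.5   82. ]
scene red [415  43  15  28 127] [421.9  59.1] [ 459.8 1140.6   82. ]
scene red [  24   92   64   50 1424] [ 58.5 113.2] [-342.    26.4   82. ]
scene red [541 126  19  31 387] [552.5 142.4] [1032.3  777.2   82. ]
scene red [244 229  19  15 186] [252.3 235.5] [527.5 -95.9  82. ]
scene red [139 273  33  25 347] [154.6 284.3] [ 447.2 -343.5   82. ]
scene red [238 301  12  13 119] [243.5 306.6] [ 643. -285.   82.]
scene yel [   0  112   46   55 1447] [ 17.8 136.5] [-329.3 -134.1   78. ]
scene yel [330 248  16  28 178] [339.3 256.9] [733.8 -37.5  78. ]
scene yel [232 311  25  24 399] [244.7 322.6] [ 668.  -314.3   78. ]
scene yel [242 341  15  10  38] [248.8 347.1] [ 710.3 -357.7   78. ]
disc [587.23832906 -23.34966676] 108.5020105847915
pin [631.56227359 -61.7354756  106.        ]
pin [537.26821131  11.97798781 106.        ]
ptr [701.10946961 -21.15050699  78.        ]
ptr [732.09366099  -6.3206813   78.        ]
ptr [732.99665493 -36.91581966  78.        ]
```

View pics/crop0.png

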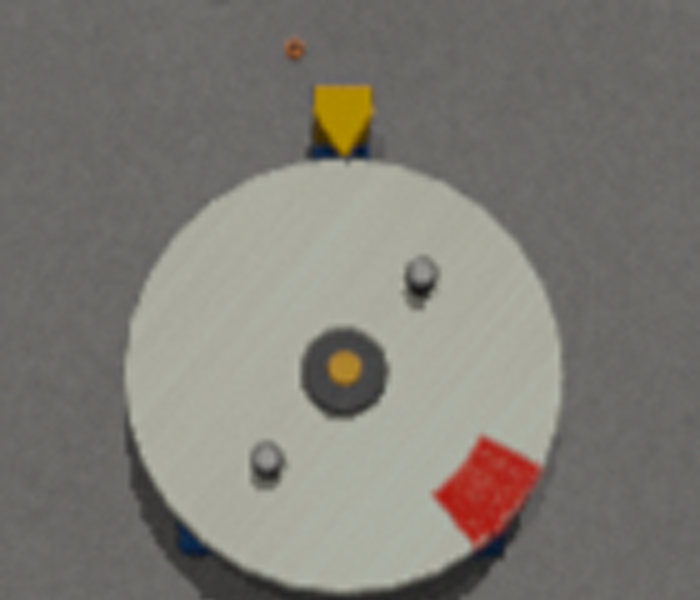

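```bash
cat >> h.py <<'E'
C=np.array([587.,-23.5]); YAW0=np.deg2rad(0.7)
def Rt(s): 
    r,p,y=s["eef_rot"]; return Ro.from_euler("xyz",[r,p,y]).as_matrix()
def dp(s,target): return Rt(s).T@(np.array(target,float)-s["eef_pos"])
E
python3 - <<'E'
from h import *
from cell import manip
s=manip.read_state(); print(s["clock"],Rt(s).round(3)); 
print(dp(s,[629,-85,160]).round(1))
c=dict(np.load("top0.npz")); print("topcam",-c["R"].T@c["t"])
c=dict(np.load("scene0.npz")); print("scenecam",-c["R"].T@c["t"])
E
```

```text
0.1 [[ 0.25  -0.    -0.968]
 [ 0.968 -0.001  0.25 ]
 [-0.001 -1.     0.   ]]
[-474.7   45.4 -630.3]
topcam [3.76307255e+02 9.11938058e-01 1.30186593e+03]
scenecam [1086.71366907 -831.79375238  909.10300256]
```

servo_tool(commands=[{"dp": [-24, 0, -32]}, {"dp": [-48, 0, -64]}, {"dp": [-72, 0, -96]}, {"dp": [-96, 0, -128]}, {"dp": [-120, 0, -160]}], grip=1, force=20)

```text
$.commands[0]: bad value
```

servo_tool(commands=[{"dp": [-24, 0, -32]}, {"dp": [-48, 0, -64]}, {"dp": [-72, 0, -96]}, {"dp": [-96, 0, -128]}, {"dp": [-120, 0, -160]}])

```text
$.commands[0]: bad value
```

servo_tool(commands=[{"dp": [-24, 0, -32]}, {"dp": [-48, 0, -64]}, {"dp": [-72, 0, -96]}, {"dp": [-96, 0, -128]}, {"dp": [-120, 0, -160]}])

```text
$.commands[0]: bad value
```

servo_tool(commands=[{"dp": [-24, 0, -32], "turn": [0, 0, 0]}, {"dp": [-48, 0, -64], "turn": [0, 0, 0]}, {"dp": [-72, 0, -96], "turn": [0, 0, 0]}, {"dp": [-96, 0, -128], "turn": [0, 0, 0]}, {"dp": [-120, 0, -160], "turn": [0, 0, 0]}], grip=1, force=20)

```text
clock: 0.52
eef_pos: [263.0, 374.4, 204.9]
eef_rot: [-1.571, 0.001, 1.319]
wrist_force: [0.5, -0.1, 0.0]
finger_gap: 64.1
```

servo_tool(commands=[{"dp": [-24, 0, -32], "turn": [0, 0, 0]}, {"dp": [-48, 0, -64], "turn": [0, 0, 0]}, {"dp": [-72, 0, -96], "turn": [0, 0, 0]}, {"dp": [-96, 0, -128], "turn": [0, 0, 0]}, {"dp": [-120, 0, -160], "turn": [0, 0, 0]}])

```text
clock: 0.93
eef_pos: [388.7, 216.4, 205.0]
eef_rot: [-1.571, 0.001, 1.319]
wrist_force: [1.5, 0.7, 0.3]
finger_gap: 31.1
```

servo_tool(commands=[{"dp": [-24, 0, -32], "turn": [0, 0, 0]}, {"dp": [-48, 0, -64], "turn": [0, 0, 0]}, {"dp": [-72, 0, -96], "turn": [0, 0, 0]}, {"dp": [-96, 0, -128], "turn": [0, 0, 0]}, {"dp": [-120, 0, -160], "turn": [0, 0, 0]}])

```text
clock: 1.35
eef_pos: [514.4, 58.3, 204.9]
eef_rot: [-1.57, 0.001, 1.318]
wrist_force: [0.4, 1.7, 0.7]
finger_gap: 0.5
```

Run:
```python
from h import *
from cell import manip
s=manip.read_state(); print(s["clock"],s["eef_pos"],s["eef_rot"],s["joints"],s["finger_gap"]); 
print(dp(s,[627,-88,150]).round(1))
c=manip.camera("wrist"); cv2.imwrite("pics/w1.png",c["img"][:,:,::-1]); print(c["K"],c["hand_eye"])
```

```text
1.35 [514.44617918  58.32504117 204.9388874 ] [-1.57031203e+00  1.36482792e-03  1.31829232e+00] [ 4.27521781e-02  2.29039802e-01  1.61167993e+00 -1.20832042e-03
  1.30173359e+00 -1.27521810e+00] 0.49153190298785115
[-113.5   55.  -145.6]
[[290.10417894   0.         278.86123177]
 [  0.         290.10417894 206.84641247]
 [  0.           0.           1.        ]] [[ 9.99999462e-01 -3.47317651e-04 -9.77470284e-04 -3.50162014e-01]
 [ 8.72744065e-04 -2.27639632e-01  9.73745057e-01 -1.79871653e+02]
 [-5.60709822e-04 -9.73745386e-01 -2.27639207e-01  6.55798544e+01]
 [ 0.00000000e+00  0.00000000e+00  0.00000000e+00  1.00000000e+00]]
```

View pics/w1.png

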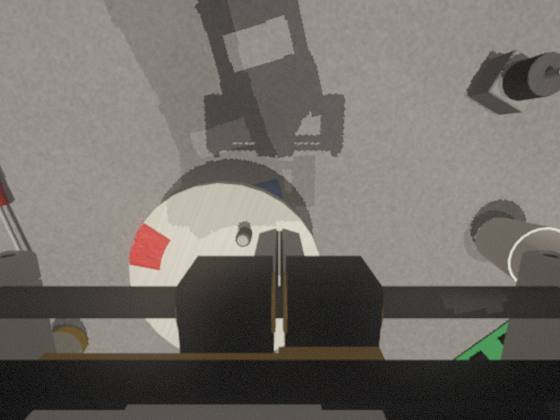

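servo_tool(commands=[{"dp": [-24, 11, -30], "turn": [0, 0, 0]}, {"dp": [-48, 22, -60], "turn": [0, 0, 0]}, {"dp": [-72, 33, -90], "turn": [0, 0, 0]}, {"dp": [-96, 44, -120], "turn": [0, 0, 0]}, {"dp": [-113, 55, -145], "turn": [0, 0, 0]}])

```text
clock: 1.82
eef_pos: [630.0, -94.8, 148.7]
eef_rot: [-1.571, 0.003, 1.314]
wrist_force: [0.8, 0.6, -0.1]
finger_gap: 0.4
```

Run:
```python
from h import *
from cell import manip
s=manip.read_state(); print(s["clock"],s["eef_pos"],s["eef_rot"]); 
for n in ("wrist","scene","top"):
    c=manip.camera(n); cv2.imwrite(f"pics/{n}2.png",c["img"][:,:,::-1]); np.savez(f"{n}2.npz",**c)
s=manip.read_state(); print(s["clock"],s["eef_pos"]);
```

```text
1.8167 [629.97829786 -94.84667553 148.72884146] [-1.57059259  0.00275288  1.31428972]
1.9667 [628.99237301 -93.51912476 147.6475632 ]
```

View pics/wrist2.png

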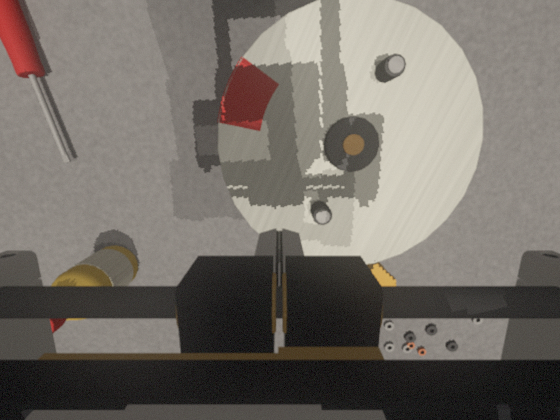

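View pics/scene2.png

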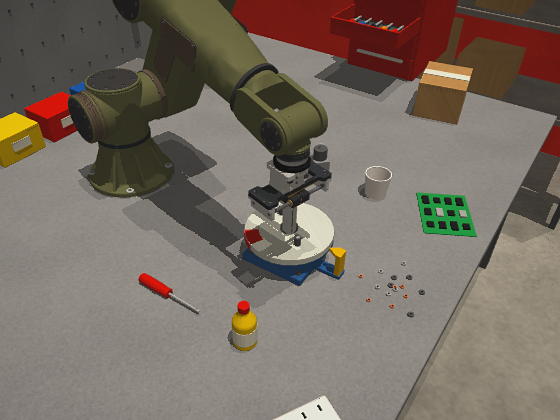

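View pics/top2.png

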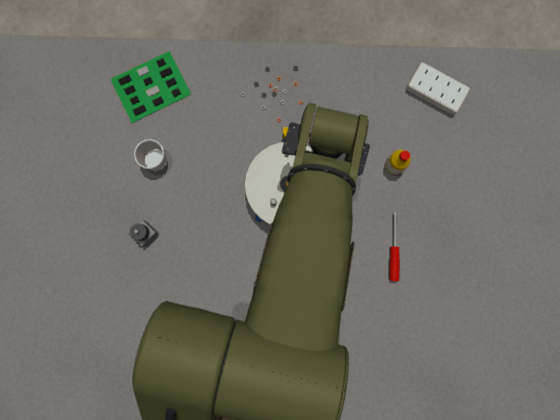

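servo_tool(commands=[{"dp": [0, 0, 0], "turn": [0, 0, 0]}])

```text
clock: 2.05
eef_pos: [628.8, -93.1, 147.7]
eef_rot: [-1.568, 0.002, 1.313]
wrist_force: [0.4, 1.2, 0.7]
finger_gap: 0.5
```

```bash
cat >> h.py <<'E'
def wray(c,s,uv,z):
    H=c["hand_eye"]; R=Rt(s); 
    d=np.linalg.inv(c["K"])@np.array([uv[0],uv[1],1.]); d=R@(H[:3,:3]@d); o=s["eef_pos"]+R@H[:3,3]
    return o+d*(z-o[2])/d[2]
def redpatch(img):
    h=cv2.cvtColor(np.ascontiguousarray(img),cv2.COLOR_RGB2HSV)
    return (((h[...,0]<7)|(h[...,0]>173))&(h[...,1]>140)&(h[...,2]>60)).astype(np.uint8)
E
python3 - <<'E'
from h import *
from cell import manip
s=manip.read_state(); print(s["clock"],s["eef_pos"],s["eef_rot"]); 
c=manip.camera("wrist"); cv2.imwrite(f"pics/wrist3.png",c["img"][:,:,::-1]); np.savez(f"wrist3.npz",**c)
m=redpatch(c["img"]); k,l,st,ce=cv2.connectedComponentsWithStats(m)
for i in range(1,k):
    if st[i,4]>200: p=wray(c,s,ce[i],82); print(st[i],ce[i],p, np.linalg.norm(p[:2]-C),np.arctan2(*(p[:2]-C)[::-1]))
im=cv2.resize(c["img"][0:300,180:500,::-1],None,fx=2,fy=2);cv2.imwrite("pics/wrist3c.png",im)
s=manip.read_state(); print(s["eef_pos"])
E
```

```text
2.05 [628.80853298 -93.08338461 147.66883454] [-1.56755893  0.00249193  1.31325056]
[   0    0   41   79 1871] [15.65098878 40.59914484] [ 441.9019469  -254.16543712   82.        ] 272.5068602719339 -2.1322963650058404
[ 219   61   47   71 1550] [241.10774194 104.93225806] [531.42135202 -99.58119099  82.        ] 94.21960376334553 -2.2017116523135414
[628.60653196 -92.93776347 147.54720129]
```

View pics/wrist3c.png

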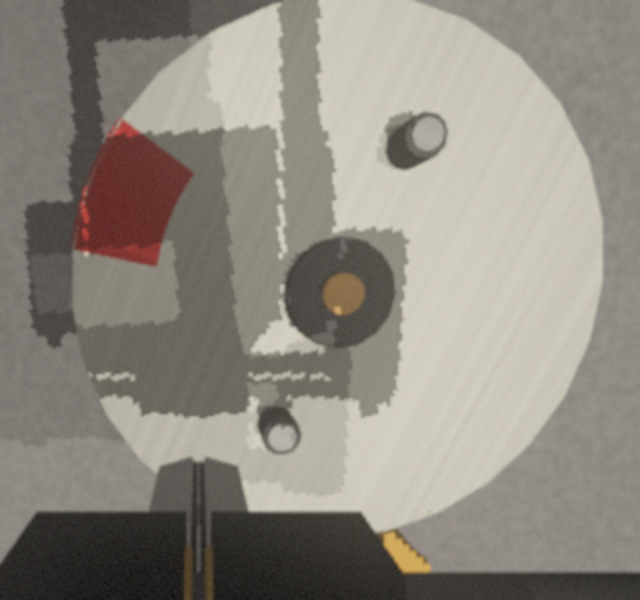

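Run:
```python
from h import *
from cell import manip
c=dict(np.load("wrist3.npz")); s=manip.read_state()
a=wray(c,s,(321,218.5),106);b=wray(c,s,(394.5,66.5),106);n=wray(c,s,(352,146.3),96)
print(a,b,n,(a+b)/2,np.linalg.norm(a-b), np.degrees(np.arctan2(*(a-b)[:2][::-1])))
print("ptr tip",wray(c,s,(180+382/2,265),78))
```

```text
[632.55819005 -60.22670125 106.        ] [537.541328    14.62598309 106.        ] [584.75382146 -23.03653855  96.        ] [585.04975902 -22.80035908 106.        ] 120.95920149854037 -38.23044463031524
ptr tip [696.15360891 -23.45945978  78.        ]
```

servo_tool(commands=[{"dp": [1, 14, 1], "turn": [0, 0, 0]}, {"dp": [2, 28, 2], "turn": [0, 0, 0]}, {"dp": [3, 42, 3], "turn": [0, 0, 0]}, {"dp": [4, 54, 4], "turn": [0, 0, 0]}, {"dp": [4, 55, 4], "turn": [0, 0, 0]}])

```text
clock: 2.52
eef_pos: [624.4, -87.0, 90.9]
eef_rot: [-1.565, 0.003, 1.315]
wrist_force: [0.2, -0.3, -0.1]
finger_gap: 0.7
```

Run:
```python
from h import *
from cell import manip
s=manip.read_state(); print(s["clock"],s["eef_pos"],s["eef_rot"],s["wrist_force"]); 
c=manip.camera("wrist")
im=cv2.resize(c["img"][0:300,180:500,::-1],None,fx=2,fy=2);cv2.imwrite("pics/wrist4c.png",im)
c=manip.camera("scene"); im=cv2.resize(c["img"][170:310,200:380,::-1],None,fx=4,fy=4);cv2.imwrite("pics/scene4c.png",im)
s=manip.read_state(); print(s["eef_pos"])
```

```text
2.5167 [624.39749154 -86.95245527  90.93721048] [-1.56477071  0.00272013  1.31462658] [ 0.15372239 -0.31777394 -0.08111796]
[625.45689052 -87.61281644  92.97634553]
```

View pics/wrist4c.png

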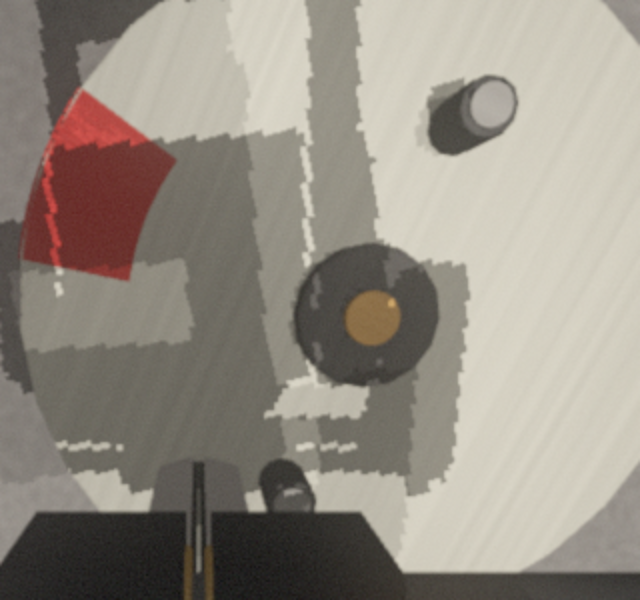

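View pics/scene4c.png

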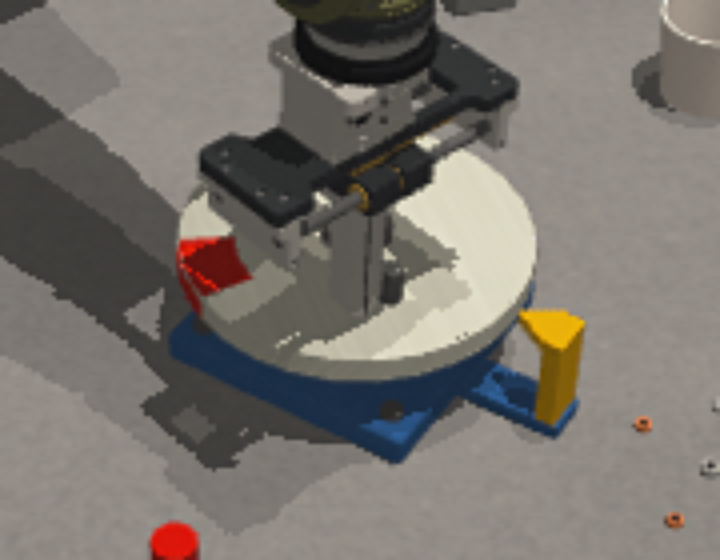

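servo_tool(commands=[{"dp": [4, 0, 0], "turn": [0, 0, 0]}, {"dp": [9, 0, -1], "turn": [0, 0, 0]}, {"dp": [18, 0, -3], "turn": [0, 0, 0]}, {"dp": [30, 0, -4], "turn": [0, 0, 0]}, {"dp": [44, 0, -4], "turn": [0, 0, 0]}])

```text
clock: 3.03
eef_pos: [641.1, -45.2, 93.3]
eef_rot: [-1.568, 0.002, 1.314]
wrist_force: [-0.3, 0.3, 0.6]
finger_gap: 0.4
```

servo_tool(commands=[{"dp": [4, -25, 0], "turn": [0, 0, 0]}, {"dp": [4, -55, 0], "turn": [0, 0, 0]}])

```text
clock: 3.2
eef_pos: [641.6, -38.5, 146.9]
eef_rot: [-1.563, 0.003, 1.316]
wrist_force: [0.6, 0.6, -0.3]
finger_gap: 0.6
```

Run:
```python
from h import *
from cell import manip
s=manip.read_state(); print(s["clock"],s["eef_pos"],s["eef_rot"],s["wrist_force"]); 
c=manip.camera("wrist"); np.savez("w5.npz",**c,pos=s["eef_pos"],rot=s["eef_rot"],clock=s["clock"])
im=c["img"][:,:,::-1];cv2.imwrite("pics/wrist5.png",im)
s=manip.read_state(); print(s["clock"])
c=manip.camera("scene"); np.savez("s5.npz",**c,clock=s["clock"]);im=cv2.resize(c["img"][170:310,200:380,::-1],None,fx=4,fy=4);cv2.imwrite("pics/scene5c.png",im)
```

```text
3.2 [641.61201666 -38.49870843 146.89215836] [-1.5634618   0.0025881   1.31566014] [ 0.60979509  0.64617536 -0.32986681]
3.25
```

View pics/wrist5.png

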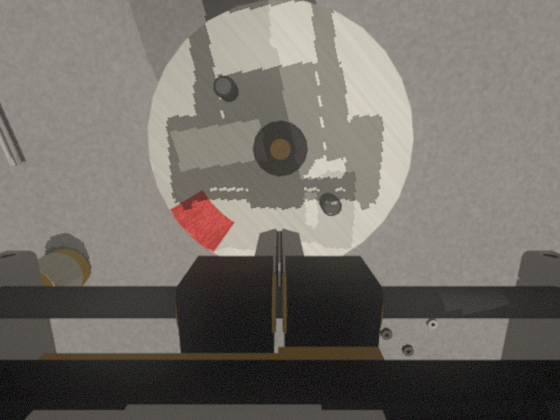

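View pics/scene5c.png

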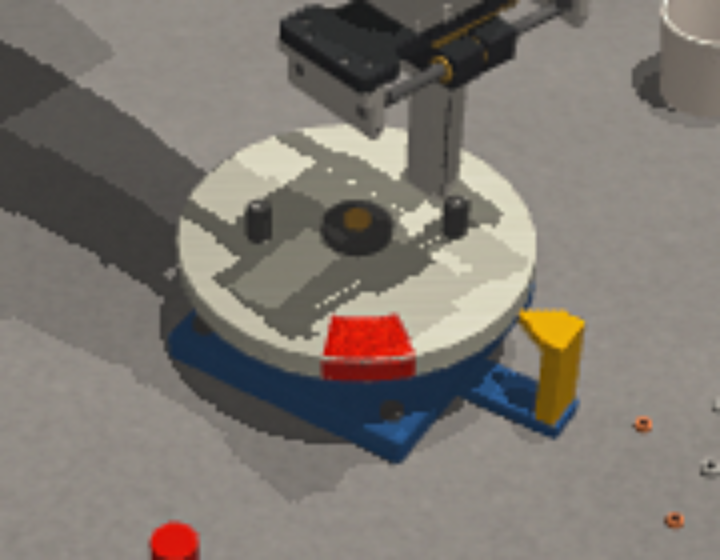

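```bash
cat >> h.py <<'E'
C=np.array([585.7,-23.3])
def patch_angle(c,s=None):
    m=redpatch(c["img"]); v,u=np.nonzero(m)
    K=c["K"]; d=np.linalg.inv(K)@np.stack([u,v,np.ones_like(u)]).astype(float)
    if "hand_eye" in c:
        H=c["hand_eye"]; R=Rt(s); d=R@(H[:3,:3]@d); o=s["eef_pos"]+R@H[:3,3]
    else: d=c["R"].T@d; o=-c["R"].T@c["t"]
    P=o[:,None]+d*(82-o[2])/d[2]; q=P[:2]-C[:,None]; r=np.hypot(*q); k=(r>76)&(r<108)
    a=np.arctan2(q[1],q[0])[k]
    if k.sum()<8: return None,k.sum(),0,0
    z=np.exp(1j*a).mean(); a0=np.angle(z); w=np.angle(np.exp(1j*(a-a0)))
    return a0,k.sum(),w.min(),w.max()
E
python3 - <<'E'
from h import *
c=dict(np.load("w5.npz")); s=dict(eef_pos=c["pos"],eef_rot=c["rot"]); print(c["clock"],patch_angle(c,s))
c=dict(np.load("s5.npz")); print(c["clock"],patch_angle(c))
for n in("top0","scene0"): print(n,patch_angle(dict(np.load(n+".npz"))))
from cell import manip
s=manip.read_state(); print(s["clock"],s["eef_pos"]); print(dp(s,[677.5,-22.5,95]))
E
```

```text
3.2 (np.float64(-1.078865178177977), np.int64(1687), np.float64(-0.2600634647377287), np.float64(0.2377700133805677))
3.25 (np.float64(-0.9395593139393281), np.int64(189), np.float64(-0.2561776421254909), np.float64(0.25461243513451265))
top0 (np.float64(-2.2229053821023994), np.int64(223), np.float64(-0.24368184515753288), np.float64(0.23743013412763392))
scene0 (np.float64(-2.2491083255493116), np.int64(172), np.float64(-0.25590550382452415), np.float64(0.246724700273381))
3.3 [644.36047793 -39.6596699  153.39593194]
[ 25.04620679  58.48935463 -27.46725288]
```

servo_tool(commands=[{"dp": [8, 0, -9], "turn": [0, 0, 0]}, {"dp": [16, 0, -18], "turn": [0, 0, 0]}, {"dp": [22, 5, -24], "turn": [0, 0, 0]}, {"dp": [25, 20, -27], "turn": [0, 0, 0]}, {"dp": [25, 35, -27], "turn": [0, 0, 0]}])

```text
clock: 3.72
eef_pos: [677.2, -21.3, 116.5]
eef_rot: [-1.575, 0.001, 1.316]
wrist_force: [-0.3, -0.3, -0.5]
finger_gap: 0.1
```

```bash
cat > meas.py <<'E'
from h import *
from cell import manip
import json,os,sys
tag=sys.argv[1]
L=json.load(open("log.json")) if os.path.exists("log.json") else []
for n in sys.argv[2:]:
    s=manip.read_state(); c=manip.camera(n); r=patch_angle(c,s)
    print(round(s["clock"],3),n,s["eef_pos"].round(1),s["wrist_force"].round(1),r)
    np.savez(f"m_{tag}_{n}.npz",**c,pos=s["eef_pos"],rot=s["eef_rot"],clock=s["clock"])
    cv2.imwrite(f"pics/m_{tag}_{n}.png",c["img"][:,:,::-1])
    if r[0] is not None: L.append([s["clock"],float(r[0]),int(r[1]),n])
json.dump(L,open("log.json","w"))
s=manip.read_state(); print("dp to brake",dp(s,[677.5,-22.5,82]).round(1))
E
python3 meas.py 6 wrist scene
```

```text
3.717 wrist [677.2 -21.3 116.5] [-0.3 -0.3 -0.5] (np.float64(0.4619362745675515), np.int64(2173), np.float64(-0.24216616432127488), np.float64(0.26748189167084335))
3.767 scene [675.4 -21.6 112.4] [ 0.1 -0.2 -4.4] (np.float64(0.5665222932383845), np.int64(57), np.float64(-0.18570731485902198), np.float64(0.30414259951143996))
dp to brake [-0.  31.8 -2.4]
```

View pics/m_6_wrist.png

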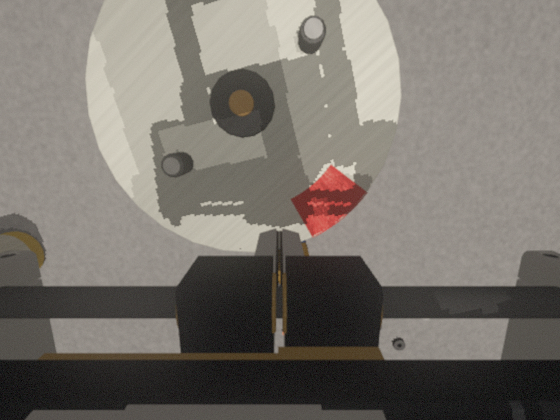

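View pics/m_6_scene.png

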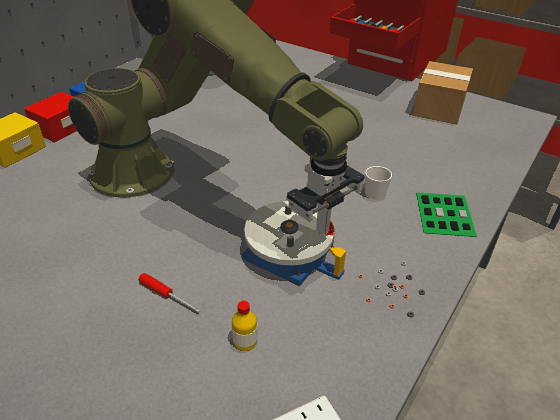

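servo_tool(commands=[{"dp": [0, 8, -1], "turn": [0, 0, 0]}, {"dp": [0, 16, -2], "turn": [0, 0, 0]}, {"dp": [0, 20, -2], "turn": [0, 0, 0]}, {"dp": [0, 22, -2], "turn": [0, 0, 0]}])

```text
clock: 4.15
eef_pos: [676.9, -22.4, 90.9]
eef_rot: [-1.568, 0.002, 1.315]
wrist_force: [1.2, -0.3, -0.9]
finger_gap: 0.7
```

```bash
python3 meas.py 7 wrist
```

```text
4.15 wrist [676.9 -22.4  90.9] [ 1.2 -0.3 -0.9] (np.float64(1.6969414818711557), np.int64(4428), np.float64(-0.2499417948639255), np.float64(0.26275919648309687))
dp to brake [ 0.   9.1 -0.6]
```

servo_tool(commands=[{"dp": [0, 0, 0], "turn": [0, 0, 0]}, {"dp": [0, 0, 0], "turn": [0, 0, 0]}, {"dp": [0, 0, 0], "turn": [0, 0, 0]}, {"dp": [0, 0, 0], "turn": [0, 0, 0]}])

```text
clock: 4.53
eef_pos: [677.1, -22.4, 91.5]
eef_rot: [-1.569, 0.002, 1.315]
wrist_force: [-0.2, -0.2, -0.1]
finger_gap: 0.6
```

```bash
python3 meas.py 8 wrist
```

```text
4.533 wrist [677.1 -22.4  91.5] [-0.2 -0.2 -0.1] (None, np.int64(0), 0, 0)
dp to brake [ 0.1  9.4 -0.5]
```

servo_tool(commands=[{"dp": [0, 0, 0], "turn": [0, 0, 0]}, {"dp": [0, 0, 0], "turn": [0, 0, 0]}, {"dp": [0, 0, 0], "turn": [0, 0, 0]}, {"dp": [0, 0, 0], "turn": [0, 0, 0]}, {"dp": [0, 0, 0], "turn": [0, 0, 0]}])

```text
clock: 5.0
eef_pos: [677.0, -22.4, 91.4]
eef_rot: [-1.569, 0.002, 1.315]
wrist_force: [-0.8, 0.4, -0.4]
finger_gap: 0.6
```

```bash
python3 meas.py 9 scene wrist
```

```text
5.0 scene [677.  -22.4  91.4] [-0.8  0.4 -0.4] (np.float64(-2.4249514499205778), np.int64(168), np.float64(-0.2529603893929396), np.float64(0.24652999783327978))
5.05 wrist [677.  -22.4  91.4] [ 0.1 -0.3  0.6] (np.float64(-2.267695953793612), np.int64(3952), np.float64(-0.27995523711200837), np.float64(0.22556451869202165))
dp to brake [ 0.1  9.4 -0.5]
```

servo_tool(commands=[{"dp": [0, 0, 0], "turn": [0, 0, 0]}, {"dp": [0, 0, 0], "turn": [0, 0, 0]}])

```text
clock: 5.27
eef_pos: [677.0, -22.4, 91.4]
eef_rot: [-1.569, 0.002, 1.315]
wrist_force: [-0.3, 0.4, -0.3]
finger_gap: 0.5
```

```bash
python3 meas.py 10 scene wrist
```

```text
5.267 scene [677.  -22.4  91.4] [-0.3  0.4 -0.3] (np.float64(-1.7917769539099186), np.int64(185), np.float64(-0.2545536295941919), np.float64(0.2403515282475368))
5.317 wrist [677.  -22.4  91.4] [-0.1  0.4  0.8] (np.float64(-1.6826535360130705), np.int64(3813), np.float64(-0.24845912726205333), np.float64(0.2599034202624657))
dp to brake [ 0.1  9.4 -0.5]
```

```bash
cat > fit.py <<'E'
import json,numpy as np
from scipy.optimize import least_squares,brentq
L=[[3.2,-1.0789,1000,"wrist"],[3.25,-.9396,100,"scene"]]+json.load(open("log.json"))
t=np.array([l[0] for l in L]); a=np.array([l[1] for l in L]); sc=np.array([l[3]=="scene" for l in L]); n=np.array([l[2] for l in L])
k=(n>100)|(~sc); t,a,sc=t[k],a[k],sc[k]; a=np.unwrap(a)
a=np.where((t>4.6)&(a<2),a+2*np.pi,a)
T0=5.3
f=lambda p:(p[0]+p[1]*(t-T0)-.5*p[2]*(t-T0)**2-a)
r=least_squares(f,[4.6,2.3,.35]); p=r.x; print(p); print(np.c_[t,a,r.fun,sc].round(3))
from cell import manip
print("now",manip.read_state()["clock"])
for g in (-.5,-.3,-.2,-.1,0,.1): 
    d=2*np.pi+g-p[0]; tt=(p[1]-np.sqrt(p[1]**2-2*p[2]*d))/p[2]; print(g,round(T0+tt,3),"w",round(p[1]-p[2]*tt,3))
E
python3 fit.py
```

```text
[4.57008927 2.26970887 0.40241564]
[[ 3.200e+00 -1.079e+00 -5.000e-03  0.000e+00]
 [ 3.717e+00  4.620e-01  1.000e-02  0.000e+00]
 [ 4.150e+00  1.697e+00 -3.000e-03  0.000e+00]
 [ 5.000e+00  3.858e+00  1.300e-02  1.000e+00]
 [ 5.050e+00  4.015e+00 -2.500e-02  0.000e+00]
 [ 5.267e+00  4.491e+00  3.000e-03  1.000e+00]
 [ 5.317e+00  4.601e+00  7.000e-03  0.000e+00]]
now 5.3667
-0.5 5.863 w 2.043
-0.3 5.961 w 2.004
-0.2 6.012 w 1.983
-0.1 6.062 w 1.963
0 6.113 w 1.942
0.1 6.165 w 1.922
```

servo_tool(commands=[{"dp": [0, 3.5, -0.5], "turn": [0, 0, 0]}, {"dp": [0, 6.5, -0.5], "turn": [0, 0, 0]}])

```text
clock: 5.53
eef_pos: [677.6, -22.6, 84.6]
eef_rot: [-1.569, 0.002, 1.315]
wrist_force: [-0.2, -1.5, -0.3]
finger_gap: 0.3
```

```bash
python3 meas.py 11 scene wrist; python3 fit.py
```

```text
5.533 scene [677.6 -22.6  84.6] [-0.2 -1.5 -0.3] (np.float64(-1.18934247044086), np.int64(196), np.float64(-0.26548336755484025), np.float64(0.25256855963033065))
5.583 wrist [677.2 -22.6  83.8] [-0.3 -0.3 -1.8] (np.float64(-1.0946170350239859), np.int64(2868), np.float64(-0.24270328931260132), np.float64(0.26466122392489544))
dp to brake [ 0.1  2.  -0.3]
[4.56948101 2.26714264 0.40482095]
[[ 3.200e+00 -1.079e+00 -5.000e-03  0.000e+00]
 [ 3.717e+00  4.620e-01  1.100e-02  0.000e+00]
 [ 4.150e+00  1.697e+00 -2.000e-03  0.000e+00]
 [ 5.000e+00  3.858e+00  1.300e-02  1.000e+00]
 [ 5.050e+00  4.015e+00 -2.500e-02  0.000e+00]
 [ 5.267e+00  4.491e+00  2.000e-03  1.000e+00]
 [ 5.317e+00  4.601e+00  7.000e-03  0.000e+00]
 [ 5.533e+00  5.094e+00 -6.000e-03  1.000e+00]
 [ 5.583e+00  5.189e+00  7.000e-03  0.000e+00]]
now 5.6333
-0.5 5.864 w 2.039
-0.3 5.963 w 1.999
-0.2 6.013 w 1.978
-0.1 6.064 w 1.958
0 6.115 w 1.937
0.1 6.167 w 1.916
```

servo_tool(commands=[{"dp": [0, 0.2, 0], "turn": [0, 0, 0]}, {"dp": [0, 0.4, 0], "turn": [0, 0, 0]}, {"dp": [0, 0.6, 0], "turn": [0, 0, 0]}, {"dp": [0, 0.6, 0], "turn": [0, 0, 0]}, {"dp": [0, 0.6, 0], "turn": [0, 0, 0]}])

```text
clock: 6.05
eef_pos: [677.2, -22.5, 83.5]
eef_rot: [-1.568, 0.002, 1.315]
wrist_force: [0.2, 0.3, 0.3]
finger_gap: 0.4
```

Run:
```python
from cell import manip
s=manip.read_state(); print(s["clock"],s["eef_pos"],s["wrist_force"])
```

```text
6.05 [677.18957255 -22.51411279  83.5011719 ] [0.21936748 0.30625278 0.26679261]
```

servo_tool(commands=[{"dp": [0, 3.6, 0], "turn": [0, 0, 0]}])

```text
clock: 6.13
eef_pos: [677.8, -22.3, 81.9]
eef_rot: [-1.57, 0.002, 1.315]
wrist_force: [-21.5, 0.9, 48.0]
finger_gap: 0.2
```

Run:
```python
from cell import manip
s=manip.read_state(); print(s["clock"],s["eef_pos"],s["wrist_force"])
```

```text
6.1333 [677.79737858 -22.30626972  81.92739321] [-21.4678674    0.85003767  47.96529529]
```

servo_tool(commands=[{"dp": [0, 1, 0], "turn": [0, 0, 0]}, {"dp": [0, 1, 0], "turn": [0, 0, 0]}, {"dp": [0, 1, 0], "turn": [0, 0, 0]}])

```text
clock: 6.38
eef_pos: [678.1, -22.4, 82.3]
eef_rot: [-1.571, 0.001, 1.315]
wrist_force: [-3.7, -0.2, 10.3]
finger_gap: 0.4
```

```bash
python3 meas.py 12 scene wrist
python3 - <<'E'
import cv2
im=cv2.imread("pics/m_12_scene.png"); cv2.imwrite("pics/m12sc.png",cv2.resize(im[170:310,200:380],None,fx=4,fy=4))
E
```

```text
6.383 scene [678.1 -22.4  82.3] [-3.7 -0.2 10.3] (np.float64(-0.08268730002694896), np.int64(97), np.float64(-0.16667712549228714), np.float64(0.34005004235811964))
6.433 wrist [678.1 -22.4  82.3] [-3.8 -0.3 10. ] (np.float64(0.03282253622025396), np.int64(1499), np.float64(-0.29007466946365934), np.float64(0.2242941492689334))
dp to brake [-0.3  0.3  0.6]
```

View pics/m12sc.png

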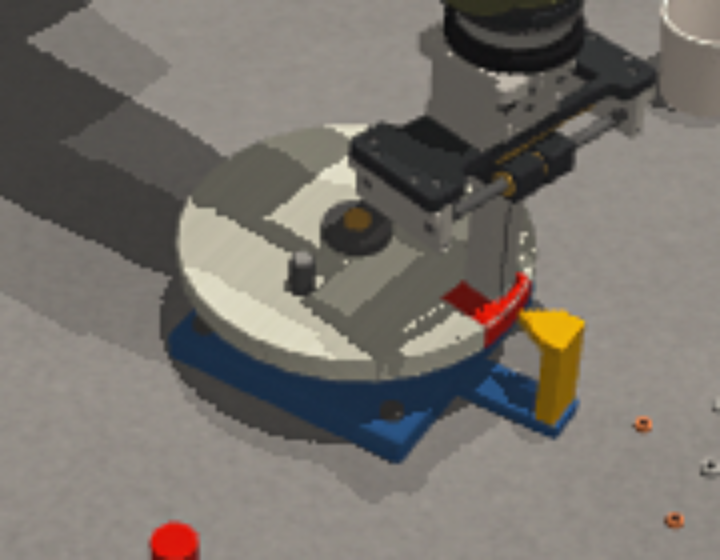

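View pics/m_12_wrist.png

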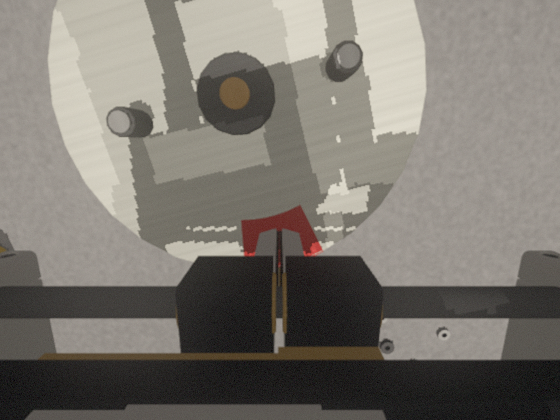

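The disc has stopped and the fingertip is resting on the red patch, with the wrist view showing red on both sides of the finger at (245–318, 215–255). I'll now get the angle from the pins at (120,121) and (347,56).

Run:
```python
from h import *
c=dict(np.load("m_12_wrist.npz")); s=dict(eef_pos=c["pos"],eef_rot=c["rot"])
a=wray(c,s,(347,56),106);b=wray(c,s,(120,121),106);n=wray(c,s,(235,93),96)
print(a,b,(a+b)/2,n,np.linalg.norm(a-b)); th=np.arctan2(*(a-b)[:2][::-1]); print("disc angle world",th-np.pi/2, np.degrees(th)-90)
# pointer yaw, from first top image
c=dict(np.load("top0.npz"))
h=masks(c); yel=((abs(h[...,0].astype(int)-23)<8)&(h[...,1]>150)&(h[...,2]>90)).astype(np.uint8); yel[:120]=0;yel[150:]=0;yel[:,:275]=0;yel[:,300:]=0
v,u=np.nonzero(yel); P=np.array([ray(c,(x,y),78)[:2] for x,y in zip(u,v)])
for lo,hi in((696,706),(706,716),(716,725),(725,740)):
    k=(P[:,0]>lo)&(P[:,0]<hi); 
    if k.sum(): q=P[k].mean(0); print(lo,k.sum(),q,np.degrees(np.arctan2(q[1]+23.3,q[0]-585.7)))
pa,pb=ray(c,(220+421/5,110+271/5),106),ray(c,(220+267/5,110+455/5),106); print(pa,pb,(pa+pb)/2, "start angle",np.degrees(np.arctan2(*(pa-pb)[:2][::-1]))-90)
```

```text
[584.54385479  36.31489065 106.        ] [584.96683474 -83.48368849 106.        ] [584.75534477 -23.58439892 106.        ] [585.2201881  -23.01079984  96.        ] 119.79932585604965
disc angle world 0.003530744690524834 0.20229676930529195
696 6 [702.84853917 -21.10578877] 1.0730338205670065
706 29 [711.00617299 -20.67667142] 1.1993319943229908
716 44 [720.81009323 -20.00674913] 1.396283702447564
725 45 [731.02271371 -19.44559998] 1.5193020052807917
[633.55238772 -60.95219014 106.        ] [539.72494565  12.29542694 106.        ] [586.63866669 -24.3283816  106.        ] start angle -127.97784299909137
```

servo_tool(commands=[{"dp": [0, -1, 0], "turn": [0, 0, 0]}, {"dp": [0, -4, 0], "turn": [0, 0, 0]}, {"dp": [0, -14, 0], "turn": [0, 0, 0]}, {"dp": [0, -34, 0], "turn": [0, 0, 0]}, {"dp": [0, -64, 0], "turn": [0, 0, 0]}])

```text
clock: 6.9
eef_pos: [677.1, -22.2, 145.1]
eef_rot: [-1.567, 0.002, 1.315]
wrist_force: [0.8, 0.3, 0.5]
finger_gap: 0.3
```

servo_tool(commands=[{"dp": [0, -20, 10], "turn": [0, 0, 0]}, {"dp": [0, -40, 30], "turn": [0, 0, 0]}, {"dp": [10, -55, 60], "turn": [0, 0, 0]}, {"dp": [30, -60, 90], "turn": [0, 0, 0]}, {"dp": [50, -60, 120], "turn": [0, 0, 0]}])

```text
clock: 7.32
eef_pos: [573.2, 56.9, 207.7]
eef_rot: [-1.57, 0.001, 1.314]
wrist_force: [0.3, 1.3, 0.6]
finger_gap: 0.4
```

servo_tool(commands=[{"dp": [30, 0, 20], "turn": [0, 0, 0]}, {"dp": [60, 0, 40], "turn": [0, 0, 0]}, {"dp": [90, 0, 60], "turn": [0, 0, 0]}, {"dp": [110, 0, 75], "turn": [0, 0, 0]}, {"dp": [120, 0, 80], "turn": [0, 0, 0]}])

```text
clock: 7.73
eef_pos: [525.1, 196.0, 208.6]
eef_rot: [-1.57, 0.0, 1.317]
wrist_force: [1.4, 0.2, -0.6]
finger_gap: 0.3
```

servo_tool(commands=[{"dp": [0, 0, 0], "turn": [0, 0, 0]}, {"dp": [0, 0, 0], "turn": [0, 0, 0]}, {"dp": [0, 0, 0], "turn": [0, 0, 0]}, {"dp": [0, 0, 0], "turn": [0, 0, 0]}])

```text
clock: 8.07
eef_pos: [525.6, 194.7, 208.6]
eef_rot: [-1.57, 0.001, 1.315]
wrist_force: [0.2, -0.1, -0.9]
finger_gap: 0.5
```

```bash
python3 meas.py 13 scene wrist top; sed -i 's/^/ /' /dev/null; python3 meas.py 14 scene
python3 - <<'E'
import cv2
im=cv2.imread("pics/m_13_scene.png"); cv2.imwrite("pics/m13sc.png",cv2.resize(im[170:310,200:380],None,fx=4,fy=4))
E
```

```text
8.067 scene [525.6 194.7 208.6] [ 0.2 -0.1 -0.9] (np.float64(0.00851214133516002), np.int64(176), np.float64(-0.2557246811667481), np.float64(0.2627416697033078))
8.117 wrist [525.5 194.8 208.5] [-0.5 -0.4  0.4] (np.float64(0.11338216256885505), np.int64(84), np.float64(-0.2606009578833548), np.float64(0.12479560994382588))
8.167 top [525.5 194.9 208.6] [-0.3  0.2 -0.6] (np.float64(-0.001800960531036625), np.int64(207), np.float64(-0.24053872125810755), np.float64(0.23688656419562215))
dp to brake [-172.   126.5 -202.3]
8.217 scene [525.4 195.1 208.6] [ 0.2 -0.8 -0.6] (np.float64(0.00851214133516002), np.int64(176), np.float64(-0.2557246811667481), np.float64(0.2627416697033078))
dp to brake [-172.2  126.5 -202.3]sed: couldn't edit /dev/null: not a regular file
```

View pics/m13sc.png

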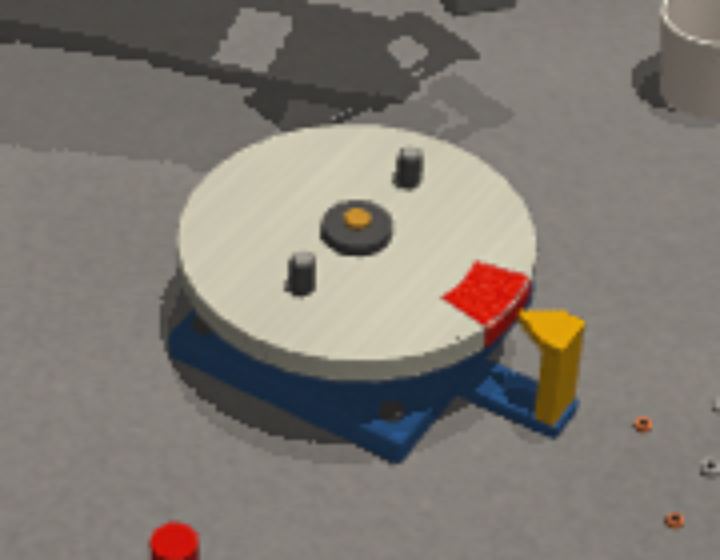

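View pics/m_13_top.png

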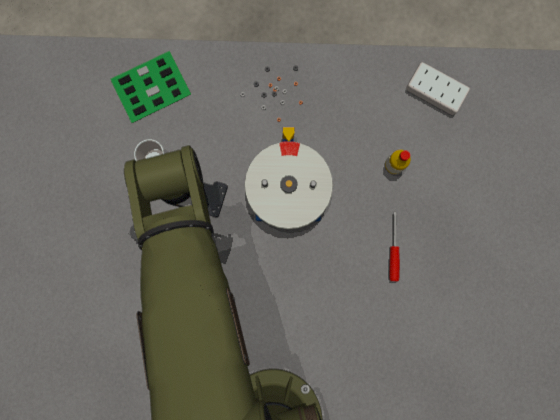

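The patch sits at the pointer: patch at (290,148) and pointer at (288,133) in the top view. The disc is still, and the bottle and screwdriver have not moved.

```bash
python3 -c "
from cell import manip
print(manip.sign_off())"
```

```text
the job is handed in; nothing more can be done
None
```

The job is done and handed in at about 8.2 s on the clock. The disc is standing with the red patch at the pointer, and nothing is touching it.

- **Flick:** I pushed pin A with the closed fingertip, which spun the disc counter-clockwise at about 3 rad/s, then lifted the finger clear. The patch ran past the pointer with nothing touching the disc. It lost about 0.4 rad/s each second, within the expected range.
- **Brake:** At that rate the disc would not have reached a third pass, so I braked on the second one, at about 1.95 rad/s. I pressed the fingertip onto the patch and the disc stopped. The highest wrist force I read was about 53 N (48 N of it vertical), but I only saw readings at the end of each move.
- **Last checks:** After I lifted the finger, two scene pictures 0.15 s apart gave the same patch angle. The scene and top cameras and the pin positions put the patch between -0.1° and 0.5°, and the top camera puts the pointer at about 1.1°, so the patch is within about 1° of it. The last wrist picture read 6.5°, but it saw only part of the patch, so I set that reading aside.
- **Bystanders:** In the last top picture the bottle and screwdriver are where they were. The arm partly hid the tub and hid the gear motor. The arm passed only above them, with the fingertips about 205 mm up.

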